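Fit the carrying handle to the egg tray

TASK

Take the T-footed carrying handle out of its wooden rest and fit it to the egg tray: gently feel the foot into the slot of the tray's socket, push it down against the spring, give it a quarter turn, then let it rise so that it locks, and let go. Do not force it, and leave the tin, the lamp and the mug alone.

Things in the scene. Friction and masses are not known exactly. Their poses are not given: they have to be found in the camera images.
- handle: Loose upright carrying handle, 0.1-0.2 kg. Origin: centre of its foot's underside; z up, x along foot and grip. From below: steel foot 34 (x) by 10 (y) by 8 mm high; shank 10 mm thick to z = 24.5; collar 30 mm across, z 24.5-29.5; black grip 70 (x) by 18 (y), z 29.5-63.5 mm, flat faces to +-y: grip it across y. A half turn about z looks the same.
- rest: Fixed wooden block 90 (x) by 56 (y) by 50 mm high, origin at the centre of its underside. The handle stands in a pocket in its top, 38 by 14 mm and 22 mm deep, foot along the block's x; lift it straight up at least 25 mm to clear it.
- tray: Fixed black egg tray 240 (x) by 225 (y) by 40 mm high, origin at the centre of its underside; eggs in its outer cells reach 61 mm high. Along its middle, parallel to its y axis, runs an aluminium rail that carries a steel socket. The handle must never press on tray and socket with 35 N or more, all its contacts there added up.
- rail_mid (a point): Point on the tray at the rail's middle, 62 mm above the table, level with the socket's upper face (72 in x by 60 mm in y); axes as the tray's. The socket is clamped on the rail where the last user left it: its slot's centre lies anywhere within 10 mm of this point along y (0 in x). That shift is NOT reported: feel for it, or look from above. The socket stays put under the forces of this job.
- slot_depth (a point): Point on the tray 6 mm below rail_mid (not shifted with the socket), level with the underside of the socket's plate. Slot in the plate: 38 mm along x, 13 mm along y; the foot enters lengthwise along x. From 6 to 12 mm below the upper face, corner ribs leave only a cross-shaped channel: the slot, and a groove 20 mm wide along y. Deeper, the foot turns freely, either way.
- plunger (a joint): Spring plate in the socket, metres pushed down: 0 (12 mm below the upper face) to 0.014. Pushes back 5 N at first, 0.7 N more per mm, damped (rises gently). Push until the foot's underside is 20.5 to 24 mm below the upper face (0.0085 to 0.012; the collar meets the socket at 24.5 mm), turn 90 degrees, let it rise: locked, the foot lies across the slot in the groove, underside 14 mm below, plate at 0.002.
- tin: Bystander: closed tin, 66 mm in diameter, 100 mm high, origin at the centre of its underside.
- lamp: Bystander: grey candling lamp standing upright, 52 mm in diameter at the foot, 125 mm high, origin at the centre of its underside.
- mug: Bystander: white mug, 76 mm in diameter, 90 mm high, handle to its +y, origin at the centre of its underside.
Mind the look-alikes: they are no part of the job. What is meant by the handle is not blue, and is the larger of those in its own colour. What is shaped like the rest but green is not meant.

How it is judged:
On the way, in this order (a step that is already met when the one before it is completed fails the run):
1. the handle is lifted clear of its rest (z of handle in the frame of rest above 0.052 m), for 0.1 s.
2. the foot has entered the slot lengthwise, at least 8 mm deep (x of handle in the frame of rail_mid between -0.006 and 0.006 m and y of handle in the frame of rail_mid between -0.015 and 0.015 m and z of handle in the frame of rail_mid below -0.008 m and angle between the x axis of handle and the x axis of rail_mid, either way round below 0.25 rad), for 0.1 s.
3. the foot is pushed below the ribs and turned across the slot (x of handle in the frame of rail_mid between -0.006 and 0.006 m and y of handle in the frame of rail_mid between -0.015 and 0.015 m and z of handle in the frame of rail_mid below -0.0185 m and angle between the x axis of handle and the y axis of rail_mid, either way round below 0.35 rad), for 0.05 s.
At the end, for the whole second after the job is handed in: The handle stands upright (0.15 rad) and still, released, its foot across the slot (0.35 rad) and raised by the spring: underside 11.5 to 16.5 mm below the socket's upper face, within 6 mm of the rail's middle line and 15 mm of rail_mid along it (x of handle in the frame of rail_mid between -0.006 and 0.006 m and y of handle in the frame of rail_mid between -0.015 and 0.015 m and z of handle in the frame of rail_mid between -0.0165 and -0.0115 m and angle between the x axis of handle and the y axis of rail_mid, either way round below 0.35 rad and angle between handle's own z axis and vertical below 0.15 rad and linear speed of handle below 0.02 m/s and contact force between the fingers and handle below 0.1 N); the robot touches nothing.
It fails at once if the handle is forced against the tray or its socket with more than 35 N in all (contact force between handle and tray above 35 N).
It fails at once if the tin is moved more than 20 mm (distance of tin from where it was at the start of the episode above 0.02 m).
It fails at once if the lamp is moved more than 20 mm (distance of lamp from where it was at the start of the episode above 0.02 m).
It fails at once if the mug is moved more than 20 mm (distance of mug from where it was at the start of the episode above 0.02 m).
It also fails if it takes over 61 s, if anything falls off the work surface, if the arm or the gripper's body presses on something with over 40 N, if the wrist force passes 120 N, or if a joint passes its speed limit or range.

ROBOT

A 6-joint arm with a two-finger parallel gripper is mounted at the origin on the work surface. World frame = base frame: x ahead of the robot, y to its left, z up, the work surface at z = 0. Lengths are in m, angles in rad, forces in N, time in s.
With the tool pointing down it reaches from about 0.225 to 0.725 m from the base axis. Payload 3.1 kg.
Tool frame: the origin (TCP) lies between the finger pads; the fingertips stand manip.tip_extent ahead of it and the grasp point (between the pads) lies 2 mm behind it (manip.tip_extent is the distance from the TCP to the fingertips, in m); z points along the fingers, y is the line along which they close (so a half turn about z gives the same grasp; the last joint's range is limited). The gripper opens to 85 mm and grips with 20 to 120 N. Pads are 22 mm wide; open, the fingers measure 114 mm over their backs; the gripper's body (76 mm by 85 mm) begins 54 mm behind the grasp point. The pads swing forward as they close: fully open they stand 13 mm farther back than shut.
Start: joints at [-1.402, 0.048, 0.099, 1.622, 0, 1.443], TCP at [0.154, -0.502, 0.248] pointing down, gripper open.
Joint ranges: [-2.91, 2.91], [-0.99, 1.94], [-1.21, 1.42], [-2.12, 2.29], [-1.49, 1.47], [-3.14, 3.14]. Speed limits (rad/s): [2.79, 2.79, 3.14, 3.14, 3.14, 3.14].

INTERFACE

Orientations are given as a unit quaternion [w, x, y, z].
In Python, from bench import manip, snapshot gives the robot as it stands.
- The arm moves only by the tool apply_moves, never from a script. Its argument "steps" is one flat list of numbers, 5 for each row, row after row: the shift along the tool's x, y, z in units of 40 mm (1.0 is 40 mm), then the turn about the tool's z in units of 6 degrees (1.0 is 6 degrees), then the closure in counts, from 0 (fully open) to 255 (shut). A call has exactly 8 rows; each row shifts and turns the commanded pose from where the row before left it, along the tool's axes as they then stand; what a row does not reach is not made up. A row lasts 1/12 s, in which the tool goes at most 41.7 mm and 7.16 degrees, less where a joint would pass 70% of its speed; a pose out of reach is approached as far as the arm can. A call is refused whole if a number of a shift passes 1 or a number of a turn 1, either way. A call with a gripper value outside its range is refused whole. The fingers move at their own pace and stop on an object; "newtons" is the grip in N (left out, the last holds). Time passes only in rows, so rows that do not move let the fingers close, or fill a call up. It gives the time, the measured TCP pose, the force, the opening and the grip force at its end, in the units of the state.
- manip.get_obs(): the state, without advancing time (a new reading comes with each control period).
- snapshot(name): name is "scene" or "top" or "wrist"; returns a dict with "frame" (420x560x3 uint8, blue, green, red), "fx", "fy", "cx", "cy" (pixels), "distortion" ([k1, k2, p1, p2, k3] as OpenCV has them; the pictures are not rectified), "position" and "orientation" of the camera in the world. Camera axes: x right, y down, z forward; pixel columns grow to the right and rows downward; lengths in m; the calibration is good to about 2 mm. A picture is of the moment at which its call begins. There is no depth.
- manip.finish_job(): hands the job in; it is judged then, once.
The state is a dict: "t": time; "joint_positions": joint angles; "joint_vel": joint speeds; "effort": joint torques, N m; "tcp_pos": TCP position; "eef_rot": TCP orientation; "contact_force": force on the tool from outside, world axes, zero at the start; "ft_torque": the same for the moment, N m; "gripper_width": opening from 0.0 (shut) to 1.0 (fully open); "grasp_force": force on a finger pad.
Only numpy, scipy, OpenCV 4.12 (cv2) and the standard library are available. Lean on these libraries where they do the work, as an engineer would, in place of code of your own. Each camera call takes 0.05 s, during which the arm holds its last target. There are 200 camera calls.

## Working session

There is one attempt and no reset: what is moved stays moved. The work goes in short steps, Python scripts to look and compute and a tool call to move; the robot and the scene stay as the last step left them, time stands still between calls to the robot, and variables do not carry over. Pictures are saved under pics/ and viewed, at most 10 in all, crops included, and the job is handed in when it is done.

Besides the shell and the picture viewer there is one more tool, called after "Emit:" as name(argument=value, ...), one argument or row to a line, values as JSON. apply_moves: Moves the arm, as the interface text tells. Its arguments: {"type":"object","properties":{"steps":{"type":"array"},"newtons":{"type":"number"}},"required":["steps"]}

```bash
mkdir -p pics; ls; python3 - <<'E'
from bench import manip, snapshot
import cv2
print(manip.get_obs(), manip.tip_extent)
for n in ("scene","top"):
    s=snapshot(n); cv2.imwrite(f"pics/{n}0.png",s["frame"]); print({k:v for k,v in s.items() if k!="frame"})
E
```

```text
pics
{'t': 0.0, 'joint_positions': array([-1.40178992e+00,  4.87525248e-02,  9.75536289e-02,  1.62198215e+00,
       -3.57739362e-07,  1.44297564e+00]), 'joint_vel': array([-0.00079081, -0.00208421, -0.00086593, -0.00066119,  0.00028569,
       -0.00030925]), 'effort': array([-4.00668041e-04, -3.38774443e+01,  3.20018506e+01,  2.00332253e-02,
       -1.47135702e-04,  4.38727710e-06]), 'tcp_pos': array([ 0.1534353 , -0.50147332,  0.24709402]), 'eef_rot': array([-1.19210469e-03,  9.89006207e-01,  1.47869203e-01, -2.47312210e-05]), 'contact_force': array([-0.56814245,  0.54655437, -0.60704291]), 'ft_torque': array([ 0.03088294,  0.03348741, -0.03121796]), 'grasp_force': 0.0, 'gripper_width': 1.0009178111390227} 0.017
{'fx': 528.0417390210764, 'fy': 528.0417390210764, 'cx': 279.73772095579557, 'cy': 212.10203087385645, 'distortion': array([-0.19670386,  0.        ,  0.        ,  0.        ,  0.        ]), 'position': array([1.57137686, 0.27285029, 0.83020757]), 'orientation': array([-0.27547411,  0.53939752,  0.70457189, -0.36978749])}
{'fx': 520.463836914311, 'fy': 520.463836914311, 'cx': 275.11284150766375, 'cy': 208.2839543691587, 'distortion': array([-0.01447499,  0.        ,  0.        ,  0.        ,  0.        ]), 'position': array([ 0.43943349, -0.01249161,  1.31309554]), 'orientation': array([ 0.02456306, -0.69997785,  0.71318317, -0.02823882])}
```

View pics/scene0.png

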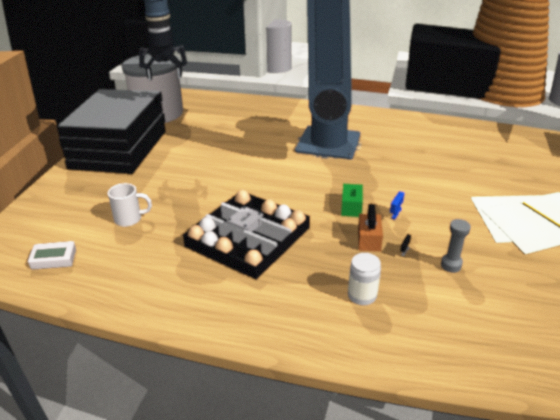

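View pics/top0.png

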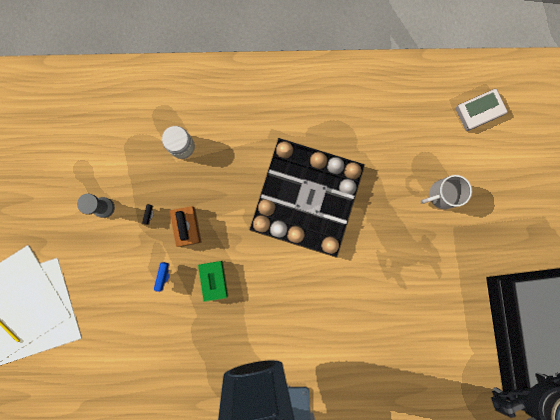

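The scene shows the brown rest with a black handle. In the top view the handle's grip is at about (182,225), the tray at (308,198) with its socket near (312,197), and the small black look-alike at (147,214). The blue handle and green block are decoys. I'll take enlarged crops of the rest and the tray next.

```bash
cat > h.py <<'E'
import numpy as np, cv2
from scipy.spatial.transform import Rotation as R
from bench import manip, snapshot
def rot(q): return R.from_quat(np.r_[q[1:],q[0]])
def ray(s,px,z):
    K=np.array([[s["fx"],0,s["cx"]],[0,s["fy"],s["cy"]],[0,0,1]])
    n=cv2.undistortPoints(np.array(px,float).reshape(-1,1,2),K,s["distortion"]).reshape(-1,2)
    d=rot(s["orientation"]).apply(np.c_[n,np.ones(len(n))]); p=s["position"]
    return p+d*((z-p[2])/d[:,2])[:,None]
def proj(s,P):
    K=np.array([[s["fx"],0,s["cx"]],[0,s["fy"],s["cy"]],[0,0,1]]); r=rot(s["orientation"]).inv()
    return cv2.projectPoints(np.atleast_2d(np.array(P,float)),r.as_rotvec(),-r.apply(s["position"]),K,s["distortion"])[0].reshape(-1,2)
E
python3 - <<'E'
import cv2,numpy as np
f=cv2.imread("pics/top0.png")
a=cv2.resize(f[195:265,150:220],None,fx=4,fy=4,interpolation=cv2.INTER_CUBIC)
b=cv2.resize(f[132:262,245:373],None,fx=4,fy=4,interpolation=cv2.INTER_CUBIC)
c=np.zeros((520,792,3),np.uint8); c[:280,:280]=a; c[:,280:]=b
cv2.imwrite("pics/crop1.png",c)
E
```

```text
(no output)
```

View pics/crop1.png

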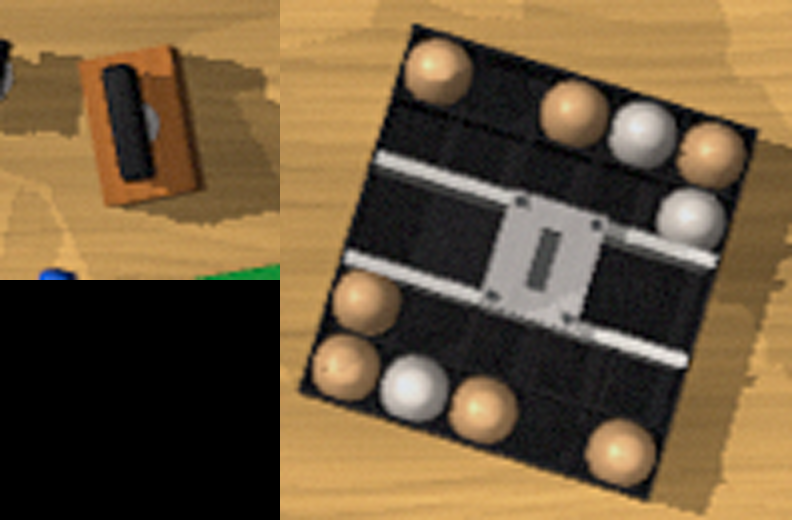

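The left crop shows the rest's top corners at (81,61), (174,46), (203,188) and (107,206), with the grip's centre at about (128,122). The right crop shows the slot centred at about (543.5,260) and the tray corners at (413,24), (758,130), (651,500) and (300,392).

```bash
python3 - <<'E'
from h import *
s=snapshot("top")
A=lambda p:np.array(p)/4+[150-.4,195-.4]
B=lambda p:(np.array(p)-[280,0])/4+[245-.4,132-.4]
r=ray(s,A([(81,61),(174,46),(203,188),(107,206)]),.05); print(r.mean(0),np.degrees(np.arctan2(*(r[0]-r[3])[[1,0]])),np.degrees(np.arctan2(*(r[1]-r[2])[[1,0]])),np.linalg.norm(r-np.roll(r,1,0),axis=1))
g=ray(s,A([(117,65),(140,180)]),.0915); print(g,g.mean(0),np.degrees(np.arctan2(*(g[0]-g[1])[[1,0]])))
t=ray(s,B([(413,24),(758,130),(651,500),(300,392)]),.04); print("tray",t.mean(0),[np.degrees(np.arctan2(*(t[i]-t[j])[[1,0]])) for i,j in((0,3),(1,2),(0,1),(3,2))],np.linalg.norm(t-np.roll(t,1,0),axis=1))
k=ray(s,B([(543.5,260),(551,230),(536,290)]),.062); print("slot",k,np.degrees(np.arctan2(*(k[1]-k[2])[[1,0]])))
o=manip.get_obs(); print(rot(o["eef_rot"]).as_matrix())
w=snapshot("wrist"); print(rot(o["eef_rot"]).inv().apply(w["position"]-o["tcp_pos"]), (rot(o["eef_rot"]).inv()*rot(w["orientation"])).as_matrix())
E
```

```text
[0.49515912 0.1997291  0.05      ] 9.88654789158346 11.06610796041503 [0.08957739 0.0571913  0.08819443 0.05898139]
[[0.52892428 0.20678437 0.0915    ]
 [0.46115955 0.19366839 0.0915    ]] [0.49504191 0.20022638 0.0915    ] 10.954252596482657
tray [ 0.56187384 -0.09956995  0.04      ] [np.float64(-17.956418954928605), np.float64(-17.761345419012493), np.float64(71.68969363184056), np.float64(71.83911166175143)] [0.23825611 0.22319842 0.23767831 0.22400481]
slot [[ 0.55970373 -0.10582204  0.062     ]
 [ 0.577834   -0.11079457  0.062     ]
 [ 0.54161398 -0.10086113  0.062     ]] -15.336436519794294
[[ 9.56279591e-01  2.92453840e-01 -3.07850000e-04]
 [ 2.92453908e-01 -9.56277908e-01  1.80927480e-03]
 [ 2.34739210e-04 -1.82020450e-03 -9.99998316e-01]]
[ 0.08204136  0.00056277 -0.12440397] [[ 7.30743859e-04 -9.47385395e-01 -3.20094330e-01]
 [ 9.99999444e-01  9.35839362e-04 -4.86909876e-04]
 [ 7.60848179e-04 -3.20093796e-01  9.47385551e-01]]
```

Emit:
apply_moves(
  steps=[0,0,0,-1,0,0,0,0,-1,0,0,0,0,-1,0,0,0,0,-1,0,0,0,0,-1,0,0,0,0,-1,0,0,0,0,-1,0,0,0,0,-1,0],
  newtons=40,
)

```text
t: 0.87
tcp_pos: [0.1535, -0.5019, 0.2479]
eef_rot: [-0.0, 0.842, 0.54, 0.0]
contact_force: [-0.9, -0.1, -0.5]
gripper_width: 1.001
grasp_force: 0.0
```

Emit:
apply_moves(
  steps=[0,0,0,-1,0,0,0,0,-1,0,0,0,0,-1,0,0,0,0,-1,0,0,0,0,-1,0,0,0,0,-1,0,0,0,0,-1,0,0,0,0,-1,0],
)

```text
t: 1.53
tcp_pos: [0.1535, -0.5019, 0.248]
eef_rot: [-0.0, 0.55, 0.835, 0.0]
contact_force: [-0.1, 0.7, 0.0]
gripper_width: 0.998
grasp_force: 0.0
```

Emit:
apply_moves(
  steps=[0,0,0,-1,0,0,0,0,-1,0,0,0,0,-1,0,0,0,0,-1,0,0,0,0,-1,0,0,0,0,-1,0,0,0,0,-1,0,0,0,0,-1,0],
)

```text
t: 2.2
tcp_pos: [0.1535, -0.5019, 0.248]
eef_rot: [-0.0, 0.162, 0.987, 0.0]
contact_force: [-0.1, -1.3, -0.3]
gripper_width: 0.999
grasp_force: 0.0
```

Emit:
apply_moves(
  steps=[0,0,0,-1,0,0,0,0,-1,0,0,0,0,-1,0,0,0,0,-1,0,0,0,0,-0.95,0,0,0,0,0,0,0,0,0,0,0,0,0,0,0,0],
)

```text
t: 2.87
tcp_pos: [0.1535, -0.502, 0.2481]
eef_rot: [-0.0, -0.092, 0.996, 0.0]
contact_force: [0.5, 0.0, 0.7]
gripper_width: 0.997
grasp_force: 0.0
```

```bash
cat >> h.py <<'E'
def go(x,y,z,head):
    "where we stand; shift still to go in tool axes (units of 40 mm), turn (units of 6 deg)"
    o=manip.get_obs(); r=rot(o["eef_rot"]); m=r.as_matrix(); h=np.degrees(np.arctan2(m[1,0],m[0,0]))
    print("t %.2f tcp"%o["t"],o["tcp_pos"].round(4),"head %.2f"%h,"F",o["contact_force"].round(1),"w %.3f g %.1f"%(o["gripper_width"],o["grasp_force"]),"zax",m[:,2].round(4))
    print("shift",(r.inv().apply(np.array([x,y,z])-o["tcp_pos"])/.04).round(3),"turn %.3f"%(-((head-h+180)%360-180)/6))
E
python3 -c "
from h import *
go(.495,.2,.2,190.7)"
```

```text
t 2.87 tcp [ 0.1535 -0.502   0.2481] head -169.42 F [0.5 0.  0.7] w 0.997 g 0.0 zax [-1.e-04  4.e-04 -1.e+00]
shift [-11.616  15.682   1.209] turn -0.019
```

Emit:
apply_moves(
  steps=[-0.58,0.784,0.05,0,0,-0.58,0.784,0.05,0,0,-0.58,0.784,0.05,0,0,-0.58,0.784,0.05,0,0,-0.58,0.784,0.05,0,0,-0.58,0.784,0.05,0,0,-0.58,0.784,0.05,0,0,-0.58,0.784,0.05,0,0],
)

```text
t: 3.53
tcp_pos: [0.2896, -0.2194, 0.2324]
eef_rot: [0.0, -0.092, 0.996, -0.0]
contact_force: [1.1, -0.7, -0.0]
gripper_width: 0.997
grasp_force: 0.0
```

Emit:
apply_moves(
  steps=[-0.58,0.784,0.05,0,0,-0.58,0.784,0.05,0,0,-0.58,0.784,0.05,0,0,-0.58,0.784,0.05,0,0,-0.58,0.784,0.05,0,0,-0.58,0.784,0.05,0,0,-0.58,0.784,0.05,0,0,-0.58,0.784,0.05,0,0],
)

```text
t: 4.2
tcp_pos: [0.4255, 0.0621, 0.2165]
eef_rot: [0.001, -0.093, 0.996, -0.0]
contact_force: [0.6, -0.8, -0.1]
gripper_width: 1.0
grasp_force: 0.0
```

Emit:
apply_moves(
  steps=[-0.58,0.784,0.1,0,0,-0.58,0.784,0.1,0,0,-0.58,0.784,0.1,0,0,-0.58,0.784,0.1,0,0,0,0,0,0,0,0,0,0,0,0,0,0,0,0,0,0,0,0,0,0],
)

```text
t: 4.87
tcp_pos: [0.4927, 0.1995, 0.2008]
eef_rot: [0.0, -0.092, 0.996, -0.0]
contact_force: [0.1, 0.2, -0.2]
gripper_width: 0.999
grasp_force: 0.0
```

```bash
python3 -c "
from h import *
go(.495,.2,.2,190.7)
s=snapshot('wrist'); f=s['frame'].copy()
# expected grip-top outline corners
c,sn=np.cos(np.radians(10.7)),np.sin(np.radians(10.7))
P=[[.495+a*c-b*sn,.2+a*sn+b*c,.0915] for a,b in((.035,.009),(.035,-.009),(-.035,-.009),(-.035,.009))]
p=proj(s,P); print(p.round(1))
for q in p: cv2.circle(f,tuple(int(v) for v in q.round()),2,(0,255,0),1)
cv2.imwrite('pics/w1.png',f); import pickle; pickle.dump(s,open('w1.pkl','wb'))"
```

```text
t 4.87 tcp [0.4927 0.1995 0.2008] head -169.39 F [ 0.1  0.2 -0.2] w 0.999 g 0.0 zax [ 4.e-04 -3.e-04 -1.e+00]
shift [-0.058  0.002  0.021] turn -0.015
[[291.7 259.2]
 [267.  259.2]
 [265.8 164.5]
 [292.8 164.5]]
```

View pics/w1.png

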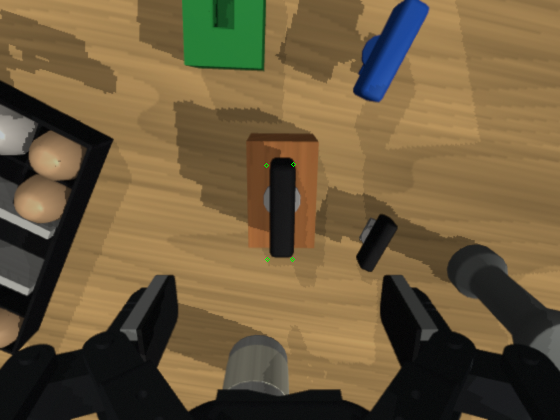

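The wrist picture shows the black grip at x 270–296, y 158–258. That is within 4 px of the prediction, offset to the right. I'll descend and grip.

Emit:
apply_moves(
  steps=[-0.06,0.03,0,0,0,0,0,0.6,0,0,0,0,0.6,0,0,0,0,0.6,0,0,0,0,0.6,0,0,0,0,0.4,0,0,0,0,0.25,0,0,0,0,0,0,0],
)

```text
t: 5.58
tcp_pos: [0.4933, 0.2009, 0.076]
eef_rot: [-0.002, -0.093, 0.996, -0.0]
contact_force: [-1.3, 0.6, 0.3]
gripper_width: 0.998
grasp_force: 0.0
```

Emit:
apply_moves(
  steps=[0,0,0,0,100,0,0,0,0,150,0,0,0,0,255,0,0,0,0,255,0,0,0,0,255,0,0,0,0,255,0,0,0,0,255,0,0,0,0,255],
)

```text
t: 6.25
tcp_pos: [0.4958, 0.2023, 0.0794]
eef_rot: [0.001, -0.093, 0.996, 0.0]
contact_force: [-0.3, 0.0, 3.9]
gripper_width: 0.206
grasp_force: 39.6
```

```bash
python3 -c "
from h import *
go(.495,.2,.16,190.7)"
```

```text
t 6.25 tcp [0.4958 0.2023 0.0794] head -169.29 F [-0.3  0.   3.9] w 0.206 g 39.6 zax [ 1.9e-03  6.0e-04 -1.0e+00]
shift [ 0.027 -0.053 -2.016] turn 0.002
```

Emit:
apply_moves(
  steps=[0,0,-0.2,0,255,0,0,-0.4,0,255,0,0,-0.5,0,255,0,0,-0.6,0,255,0,0,-0.6,0,255,0,0,0,1,255,0,0,0,1,255,0,0,0,1,255],
)

```text
t: 6.92
tcp_pos: [0.495, 0.2021, 0.1708]
eef_rot: [0.0, 0.066, 0.998, 0.0]
contact_force: [-0.6, 0.1, -1.4]
gripper_width: 0.203
grasp_force: 39.5
```

Emit:
apply_moves(
  steps=[0,0,0,1,255,0,0,0,0.77,255,0,0,0,0,255,0,0,0,0,255,0,0,0,0,255,0,0,0,0,255,0,0,0,0,255,0,0,0,0,255],
)

```text
t: 7.58
tcp_pos: [0.495, 0.202, 0.1703]
eef_rot: [-0.0, 0.155, 0.988, -0.0]
contact_force: [0.1, -0.2, -1.0]
gripper_width: 0.206
grasp_force: 39.5
```

```bash
python3 -c "
from h import *
go(.5609,-.1064,.15,162.1)"
```

```text
t 7.58 tcp [0.495  0.202  0.1703] head 162.11 F [ 0.1 -0.2 -1. ] w 0.206 g 39.5 zax [-2.e-04 -0.e+00 -1.e+00]
shift [-3.935 -6.832  0.507] turn 0.002
```

Emit:
apply_moves(
  steps=[-0.33,-0.57,0.04,0,255,-0.33,-0.57,0.04,0,255,-0.33,-0.57,0.04,0,255,-0.33,-0.57,0.04,0,255,-0.33,-0.57,0.04,0,255,-0.33,-0.57,0.04,0,255,-0.33,-0.57,0.04,0,255,-0.33,-0.57,0.04,0,255],
)

```text
t: 8.25
tcp_pos: [0.5396, -0.0053, 0.1576]
eef_rot: [0.0, 0.155, 0.988, 0.0]
contact_force: [1.0, -0.3, -1.7]
gripper_width: 0.204
grasp_force: 39.6
```

Emit:
apply_moves(
  steps=[-0.33,-0.57,0.04,0,255,-0.33,-0.57,0.04,0,255,-0.33,-0.57,0.04,0,255,-0.3,-0.56,0.04,0,255,0,0,0,0,255,0,0,0,0,255,0,0,0,0,255,0,0,0,0,255],
)

```text
t: 8.92
tcp_pos: [0.5605, -0.1053, 0.1512]
eef_rot: [-0.0, 0.155, 0.988, 0.0]
contact_force: [-0.4, -0.2, -1.1]
gripper_width: 0.204
grasp_force: 39.7
```

```bash
python3 -c "
from h import *
go(.5609,-.1064,.15,162.1)
s=snapshot('wrist'); f=s['frame']
import pickle; pickle.dump(s,open('w2.pkl','wb'))
cv2.imwrite('pics/w2.png',cv2.resize(f[120:400,100:460],None,fx=2.1,fy=2.1,interpolation=cv2.INTER_CUBIC))
o=manip.get_obs(); r=rot(o['eef_rot'])
print(proj(s,[[.5598,-.106,.062]]), proj(s,o['tcp_pos']+r.apply([[a,b,.05] for a,b in((.0182,.005),(.0182,-.005))])))"
```

```text
t 8.92 tcp [ 0.5605 -0.1053  0.1512] head 162.15 F [-0.4 -0.2 -1.1] w 0.204 g 39.7 zax [-2.e-04  5.e-04 -1.e+00]
shift [-0.019 -0.022  0.03 ] turn 0.009
[[277.96457415 220.40557592]] [[289.46232683 215.51231635]
 [270.22973895 215.50911207]]
```

View pics/w2.png

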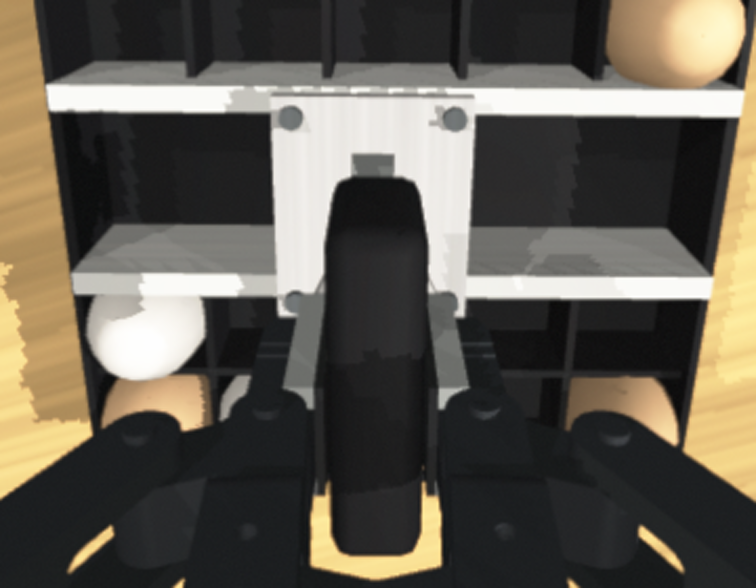

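The crop shows the slot's near end at about (373,153), spanning x 352–394. The socket plate spans x 270–474 at its top edge, y≈94, and the grip is centred at x≈377. I'll turn these into tool-frame positions.

```bash
python3 -c "
from h import *
import pickle
s=pickle.load(open('w2.pkl','rb')); o=manip.get_obs(); r=rot(o['eef_rot'])
C=lambda p:np.array(p)/2.1+[99.7,119.7]
f=lambda p,z:(r.inv().apply(ray(s,C(p),z)-o['tcp_pos'])*1000).round(1)
print('slot end L,R',f([(352,153),(394,153)],.062))
print('plate',f([(270,95),(474,95),(276,316),(466,316)],.062))
zt=o['tcp_pos'][2]+.0135
print('grip top near end',f([(340,180),(415,180),(328,245),(428,245),(333,553),(418,553)],zt))
"
```

```text
slot end L,R [[19.  -7.7 89.3]
 [19.   4.8 89.3]]
plate [[ 36.5 -31.2  89.2]
 [ 36.5  27.8  89.3]
 [-35.4 -32.5  89.2]
 [-35.4  28.3  89.3]]
grip top near end [[ 45.1  -6.3 -13.5]
 [ 45.1   5.4 -13.5]
 [ 34.   -8.4 -13.5]
 [ 34.    7.7 -13.5]
 [-29.1  -8.7 -13.5]
 [-29.1   7.3 -13.5]]
```

Emit:
apply_moves(
  steps=[-0.03,-0.027,0.1,0,255,0,0,0.2,0,255,0,0,0.25,0,255,0,0,0.2,0,255,0,0,0.1,0,255,0,0,0,0,255,0,0,0,0,255,0,0,0,0,255],
)

```text
t: 9.63
tcp_pos: [0.5616, -0.1077, 0.1173]
eef_rot: [0.0, 0.156, 0.988, -0.0]
contact_force: [0.7, 0.5, -0.7]
gripper_width: 0.201
grasp_force: 39.7
```

Emit:
apply_moves(
  steps=[0,0,0.025,0,255,0,0,0.025,0,255,0,0,0.025,0,255,0,0,0.025,0,255,0,0,0.025,0,255,0,0,0,0,255,0,0,0,0,255,0,0,0,0,255],
)

```text
t: 10.3
tcp_pos: [0.5614, -0.1077, 0.1121]
eef_rot: [0.0, 0.156, 0.988, -0.0]
contact_force: [0.0, -0.1, -1.0]
gripper_width: 0.2
grasp_force: 39.7
```

Emit:
apply_moves(
  steps=[0,0,0.025,0,255,0,0,0.025,0,255,0,0,0.025,0,255,0,0,0,0,255,0,0,0,0,255,0,0,0,0,255,0,0,0,0,255,0,0,0,0,255],
)

```text
t: 10.97
tcp_pos: [0.5615, -0.1077, 0.1092]
eef_rot: [0.0, 0.156, 0.988, -0.0]
contact_force: [-0.1, -0.1, -1.9]
gripper_width: 0.201
grasp_force: 39.7
```

Emit:
apply_moves(
  steps=[0,0,0.025,0,255,0,0,0.025,0,255,0,0,0.025,0,255,0,0,0.025,0,255,0,0,0,0,255,0,0,0,0,255,0,0,0,0,255,0,0,0,0,255],
)

```text
t: 11.63
tcp_pos: [0.5615, -0.1077, 0.1052]
eef_rot: [0.0, 0.156, 0.988, -0.0]
contact_force: [0.1, -0.3, -1.2]
gripper_width: 0.2
grasp_force: 39.7
```

Emit:
apply_moves(
  steps=[0,0,0.025,0,255,0,0,0.025,0,255,0,0,0.025,0,255,0,0,0.025,0,255,0,0,0,0,255,0,0,0,0,255,0,0,0,0,255,0,0,0,0,255],
)

```text
t: 12.3
tcp_pos: [0.5616, -0.1077, 0.1014]
eef_rot: [0.0, 0.156, 0.988, -0.0]
contact_force: [0.1, 1.2, 0.6]
gripper_width: 0.202
grasp_force: 39.9
```

Emit:
apply_moves(
  steps=[0,0,0.025,0,255,0,0,0.025,0,255,0,0,0,0,255,0,0,0,0,255,0,0,0,0,255,0,0,0,0,255,0,0,0,0,255,0,0,0,0,255],
)

```text
t: 12.97
tcp_pos: [0.5616, -0.1077, 0.0993]
eef_rot: [0.0, 0.156, 0.988, -0.0]
contact_force: [-1.0, 0.9, 5.1]
gripper_width: 0.199
grasp_force: 40.4
```

The spring is engaged about 2 mm, which matches the depth model. I'll push on to a depth of 22 mm.

Emit:
apply_moves(
  steps=[0,0,0.025,0,255,0,0,0.025,0,255,0,0,0.025,0,255,0,0,0.025,0,255,0,0,0,0,255,0,0,0,0,255,0,0,0,0,255,0,0,0,0,255],
)

```text
t: 13.63
tcp_pos: [0.5616, -0.1077, 0.0959]
eef_rot: [0.0, 0.156, 0.988, -0.0]
contact_force: [-2.2, 0.7, 7.7]
gripper_width: 0.203
grasp_force: 40.8
```

Emit:
apply_moves(
  steps=[0,0,0.025,0,255,0,0,0.025,0,255,0,0,0.025,0,255,0,0,0.025,0,255,0,0,0,0,255,0,0,0,0,255,0,0,0,0,255,0,0,0,0,255],
)

```text
t: 14.3
tcp_pos: [0.5616, -0.1077, 0.0925]
eef_rot: [0.0, 0.156, 0.988, -0.0]
contact_force: [-2.7, 1.1, 9.6]
gripper_width: 0.206
grasp_force: 41.1
```

Emit:
apply_moves(
  steps=[0,0,0.02,0,255,0,0,0.02,0,255,0,0,0,0,255,0,0,0,0.5,255,0,0,0,0.5,255,0,0,0,0.5,255,0,0,0,0.5,255,0,0,0,0,255],
  newtons=60,
)

```text
t: 14.97
tcp_pos: [0.5632, -0.1083, 0.0919]
eef_rot: [0.002, 0.259, 0.966, -0.0]
contact_force: [-0.6, -0.4, 9.2]
gripper_width: 0.2
grasp_force: 63.4
```

```bash
python3 -c "
from h import *
go(.5616,-.1077,.0909,72.1); print(manip.get_obs()['ft_torque'])"
```

```text
t 14.97 tcp [ 0.5632 -0.1083  0.0919] head 149.98 F [-0.6 -0.4  9.2] w 0.200 g 63.4 zax [ 0.0045 -0.0016 -1.    ]
shift [ 0.041 -0.007  0.024] turn 12.980
[ 0.05568097  0.31659797 -0.06248852]
```

Emit:
apply_moves(
  steps=[0,0,0.02,0,255,0,0,0,0.5,255,0,0,0,0.5,255,0,0,0,0.5,255,0,0,0,0.5,255,0,0,0,0,255,0,0,0,0,255,0,0,0,0,255],
)

```text
t: 15.63
tcp_pos: [0.5635, -0.1084, 0.0913]
eef_rot: [0.003, 0.358, 0.934, 0.0]
contact_force: [-0.8, 0.9, 10.1]
gripper_width: 0.196
grasp_force: 63.4
```

```bash
python3 -c "
from h import *
go(.5616,-.1077,.0909,72.1); print(manip.get_obs()['ft_torque'])"
```

```text
t 15.63 tcp [ 0.5635 -0.1084  0.0913] head 138.07 F [-0.8  0.9 10.1] w 0.196 g 63.4 zax [ 0.0054 -0.0017 -1.    ]
shift [ 0.047 -0.02   0.01 ] turn 10.995
[ 0.10111503  0.29177992 -0.02855334]
```

Emit:
apply_moves(
  steps=[0,0,0.015,0.5,255,0,0,0,0.5,255,0,0,0,0.5,255,0,0,0,0.5,255,0,0,0,0.5,255,0,0,0,0.5,255,0,0,0,0,255,0,0,0,0,255],
)

```text
t: 16.3
tcp_pos: [0.5639, -0.1086, 0.091]
eef_rot: [0.003, 0.5, 0.866, 0.001]
contact_force: [-0.7, -0.1, 10.4]
gripper_width: 0.201
grasp_force: 63.5
```

Emit:
apply_moves(
  steps=[0,0,0,0.5,255,0,0,0,0.5,255,0,0,0,0.5,255,0,0,0,0.5,255,0,0,0,0.5,255,0,0,0,0.5,255,0,0,0,0,255,0,0,0,0,255],
)

```text
t: 16.97
tcp_pos: [0.564, -0.1087, 0.091]
eef_rot: [0.003, 0.629, 0.777, 0.001]
contact_force: [-0.1, 0.7, 10.3]
gripper_width: 0.201
grasp_force: 63.5
```

```bash
python3 -c "
from h import *
go(.5616,-.1077,.0909,72.1); print(manip.get_obs()['ft_torque'])"
```

```text
t 16.97 tcp [ 0.564  -0.1087  0.091 ] head 102.06 F [-0.1  0.7 10.3] w 0.201 g 63.5 zax [ 0.0065 -0.0024 -1.    ]
shift [ 0.036 -0.053  0.003] turn 4.993
[-0.01021289  0.08884178 -0.01266474]
```

Emit:
apply_moves(
  steps=[0,0,0,1,255,0,0,0,1,255,0,0,0,1,255,0,0,0,1,255,0,0,0,1,255,0,0,0,0,255,0,0,0,0,255,0,0,0,0,255],
)

```text
t: 17.63
tcp_pos: [0.5641, -0.1087, 0.0911]
eef_rot: [0.003, 0.809, 0.588, 0.002]
contact_force: [0.0, -0.6, 10.9]
gripper_width: 0.197
grasp_force: 63.5
```

```bash
python3 -c "
from h import *
go(.5605,-.1075,.0909,72.1); print(manip.get_obs()['ft_torque'])
s=snapshot('wrist'); cv2.imwrite('pics/w3.png',s['frame'])
import pickle; pickle.dump(s,open('w3.pkl','wb'))"
```

```text
t 17.63 tcp [ 0.5641 -0.1087  0.0911] head 72.06 F [ 0.  -0.6 10.9] w 0.197 g 63.5 zax [ 0.0066 -0.0025 -1.    ]
shift [ 0.002 -0.094  0.004] turn -0.006
[-0.10246286  0.06786376 -0.00613991]
```

View pics/w3.png

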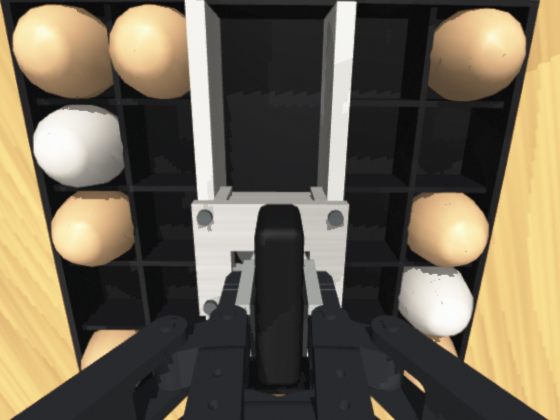

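The handle has turned across the slot. The plate spans x 192–348 (centre 270) and the slot x 231–310, while the grip is centred at x≈279.5. That puts the handle about 3.7 mm too far along tool +y, so I'll shift it back before letting it rise.

Emit:
apply_moves(
  steps=[0,-0.02,0,0,255,0,-0.02,0,0,255,0,-0.02,0,0,255,0,-0.02,0,0,255,0,-0.01,0,0,255,0,0,0,0,255,0,0,0,0,255,0,0,0,0,255],
)

```text
t: 18.35
tcp_pos: [0.5635, -0.1086, 0.0923]
eef_rot: [0.006, 0.809, 0.588, 0.004]
contact_force: [3.5, -1.2, 10.1]
gripper_width: 0.199
grasp_force: 63.2
```

```bash
python3 -c "
from h import *
go(.5605,-.1075,.099,72.1); print(manip.get_obs()['ft_torque'])"
```

```text
t 18.35 tcp [ 0.5635 -0.1086  0.0923] head 72.07 F [ 3.5 -1.2 10.1] w 0.199 g 63.2 zax [ 0.0131 -0.0045 -0.9999]
shift [ 0.002 -0.076 -0.169] turn -0.006
[-0.36020957 -1.03362548 -0.03676535]
```

```bash
python3 -c "
from h import *
import pickle
s=pickle.load(open('w3.pkl','rb'))
T=np.array([.5641,-.1087,.0911]); 
a=rot(s['orientation']); 
# tool axes at w3: heading 72.06
h=np.radians(72.06); X=np.array([np.cos(h),np.sin(h),0]); Y=np.array([np.sin(h),-np.cos(h),0])
def f(p,z):
    d=ray(s,p,z)-T; return np.c_[d@X,d@Y].round(4)*1000
print('plate',f([(192,203),(348,203)],.062)); print('slot',f([(231,258),(310,258)],.062)); print('grip',f([(256,240),(303,240),(257,380),(301,380)],.1045))
s=snapshot('wrist'); cv2.imwrite('pics/w4.png',cv2.resize(s['frame'][150:400,150:410],None,fx=2.4,fy=2.4,interpolation=cv2.INTER_CUBIC))
"
```

```text
plate [[ 31.3 -39. ]
 [ 31.2  31.6]]
slot [[  3.7 -22.5]
 [  3.6  15.2]]
grip [[ 32.   -7.8]
 [ 32.    8.2]
 [-28.3  -8.6]
 [-28.4   8.8]]
```

View pics/w4.png

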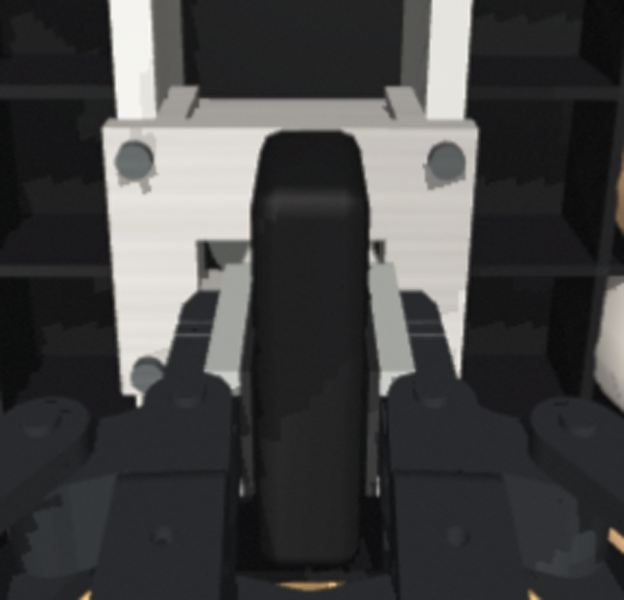

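Friction on the spring plate accounts for the stuck foot, since the arm is soft sideways. Letting it rise lowers that friction.

Emit:
apply_moves(
  steps=[0,0,-0.025,0,255,0,0,-0.025,0,255,0,0,-0.025,0,255,0,0,-0.025,0,255,0,0,0,0,255,0,0,0,0,255,0,0,0,0,255,0,0,0,0,255],
)

```text
t: 19.07
tcp_pos: [0.5628, -0.1083, 0.0954]
eef_rot: [0.005, 0.809, 0.588, 0.003]
contact_force: [4.1, -1.2, 7.3]
gripper_width: 0.2
grasp_force: 63.0
```

```bash
python3 -c "
from h import *
go(.5605,-.1075,.099,72.1); print(manip.get_obs()['ft_torque'])"
```

```text
t 19.07 tcp [ 0.5628 -0.1083  0.0954] head 72.07 F [ 4.1 -1.2  7.3] w 0.200 g 63.0 zax [ 0.0114 -0.0039 -0.9999]
shift [ 0.002 -0.06  -0.091] turn -0.006
[-0.38935923 -0.97629441  0.0535449 ]
```

Emit:
apply_moves(
  steps=[0,0,-0.025,0,255,0,0,-0.025,0,255,0,0,-0.02,0,255,0,0,0,0,255,0,0,0,0,255,0,0,0,0,255,0,0,0,0,255,0,0,0,0,255],
)

```text
t: 19.73
tcp_pos: [0.5619, -0.108, 0.0973]
eef_rot: [0.004, 0.809, 0.588, 0.003]
contact_force: [3.1, -1.3, 6.2]
gripper_width: 0.2
grasp_force: 62.9
```

```bash
python3 -c "
from h import *
go(.5605,-.1075,.099,72.1); print(manip.get_obs()['ft_torque'])"
```

```text
t 19.73 tcp [ 0.5619 -0.108   0.0973] head 72.07 F [ 3.1 -1.3  6.2] w 0.200 g 62.9 zax [ 0.0092 -0.0031 -1.    ]
shift [ 0.001 -0.037 -0.043] turn -0.005
[-0.32650308 -0.86231111  0.01987111]
```

Emit:
apply_moves(
  steps=[0,0,-0.02,0,255,0,0,-0.01,0,255,0,0,0,0,255,0,0,0,0,255,0,0,0,0,255,0,0,0,0,255,0,0,0,0,255,0,0,0,0,255],
  newtons=30,
)

```text
t: 20.4
tcp_pos: [0.5616, -0.1078, 0.0982]
eef_rot: [0.004, 0.809, 0.588, 0.003]
contact_force: [3.8, -0.8, 5.8]
gripper_width: 0.197
grasp_force: 62.8
```

Emit:
apply_moves(
  steps=[0,0,0,0,190,0,0,0,0,170,0,0,0,0,120,0,0,0,0,60,0,0,0,0,0,0,0,0,0,0,0,0,0,0,0,0,0,0,0,0],
)

```text
t: 21.07
tcp_pos: [0.5579, -0.1065, 0.0959]
eef_rot: [-0.0, 0.809, 0.588, -0.0]
contact_force: [0.1, 0.5, -0.3]
gripper_width: 0.999
grasp_force: 0.0
```

```bash
python3 -c "
from h import *
go(.5605,-.1075,.18,72.1)"
```

```text
t 21.07 tcp [ 0.5579 -0.1065  0.0959] head 72.09 F [ 0.1  0.5 -0.3] w 0.999 g 0.0 zax [-3.e-04  1.e-04 -1.e+00]
shift [-0.004  0.069 -2.102] turn -0.002
```

Released. I'll raise the tool clear and look.

Emit:
apply_moves(
  steps=[0,0,-0.2,0,0,0,0,-0.4,0,0,0,0,-0.6,0,0,0,0,-0.6,0,0,0,0,-0.6,0,0,0,0,0,0,0,0,0,0,0,0,0,0,0,0,0],
)

```text
t: 21.73
tcp_pos: [0.558, -0.1065, 0.1921]
eef_rot: [0.0, 0.809, 0.588, 0.0]
contact_force: [-0.2, 0.2, 0.2]
gripper_width: 0.997
grasp_force: 0.0
```

```bash
python3 -c "
from h import *
go(.5605,-.1075,.18,72.1)
s=snapshot('wrist'); f=s['frame'].copy()
import pickle; pickle.dump(s,open('w5.pkl','wb'))
cv2.imwrite('pics/w5.png',cv2.resize(f[60:310,140:420],None,fx=2.4,fy=2.4,interpolation=cv2.INTER_CUBIC))
"
```

```text
t 21.73 tcp [ 0.558  -0.1065  0.1921] head 72.08 F [-0.2  0.2  0.2] w 0.997 g 0.0 zax [ 1.e-04 -0.e+00 -1.e+00]
shift [-0.004  0.067  0.302] turn -0.003
```

View pics/w5.png

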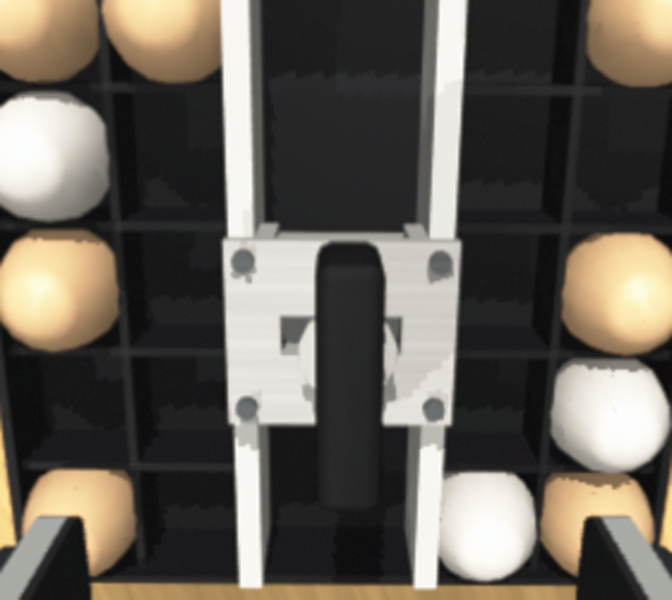

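The picture shows the handle upright and across the slot. The collar spans x 300–397, against the slot's 280–401, so it is about 2 mm off centre, and the fingers are clear. I'm handing in.

Emit:
apply_moves(
  steps=[0,0,0,0,0,0,0,0,0,0,0,0,0,0,0,0,0,0,0,0,0,0,0,0,0,0,0,0,0,0,0,0,0,0,0,0,0,0,0,0],
)

```text
t: 22.45
tcp_pos: [0.558, -0.1066, 0.1922]
eef_rot: [0.0, 0.809, 0.588, 0.0]
contact_force: [0.5, 0.5, 0.5]
gripper_width: 1.0
grasp_force: 0.0
```

```bash
python3 -c "
from bench import manip
print(manip.finish_job())"
```

```text
the job is handed in; nothing more can be done
None
```

I fitted the handle across the tray's socket, let it rise on the spring and released it, then handed the job in at about 22 s; no verdict came back, and I judged the final locked height from force and depth readings, not a direct measurement.

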